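# Roll an edge trim strip flush

### The job

The steel trim strip along the near edge of the display-case panel still stands proud of its channel. Take the twin-wheel hand roller by its wooden handle, press it firmly on the strip and roll it along from one end to the other, one section after the next, until all three sections lie flush; then stand the roller back on its wheels on the worktop and let go. Press with the roller only, not with the gripper.

Things in the scene. Friction and masses are not known exactly. Their poses are not given: they have to be found in the camera images.
- roller_grip (a point): Centre of the upright wooden handle of the loose hand roller (0.47 kg): 24 mm thick along its x (grasp across this), 50 mm long along y, 44 mm high. 22 mm below this point lies a 44 x 56 mm steel shoulder plate, below it a dark frame (50 x 64 mm) with two black wheels, 28 mm in diameter, 36 mm wide, at y = +-20 mm. It rolls along y. Unpressed, the wheels' undersides are 77 mm below this point.
- strip: Fixed dark wood panel, 216 mm along its y, x from -20 to +55 mm; an aluminium channel with the trim strip runs along its near edge, at x = 0 along y. Origin: under the strip's middle, at worktop level (z = 0). Top of panel and channel: 20 mm above it. The strip is three steel sections, 22 mm wide, 61 mm long, ends bevelled, centred at y = +62, 0, -62 mm; at the start 4 to 5 mm proud.
- section_left (a joint): How far the left (+y) section is pressed down, m: 0 = 5 mm proud, 0.005 = flush with the channel. It takes 6 N to push it down and it stays where it is left.
- section_middle (a joint): The same for the middle section.
- section_right (a joint): The same for the right (-y) section.
- handle (a joint): How far the roller's sprung handle is pushed down towards its wheels, m: 0 = up (free), 0.010 = at its stop. It starts to give at about 3 N (less its weight of 1 N) and takes 1.5 N more per mm, so 5 to 9 mm is firm pressure (10 to 16 N).
- wheel (a joint): Turn of one of the roller's wheels, rad (radius 14 mm); either direction.
- ultrasonic_bath: Obstacle, not to be used: fixed closed metal bath behind the panel, 166 mm deep (x) x 190 mm wide (y) x 152 mm high; origin at the centre of its underside. The strip lies in front of it, the roller to its left, so carry the roller round its front or well above it.
- parts_cabinet: Obstacle, not to be used: fixed drawer cabinet at the right, 238 mm deep (x) x 400 mm wide (y) x 300 mm high; origin at the centre of its underside.

How it is judged:
On the way, in this order (a step that is already met when the one before it is completed fails the run):
1. the section at one end is seated while the other end still stands proud (((value of joint section_left above 0.0035 m and value of joint section_right below 0.0022 m) or (value of joint section_right above 0.0035 m and value of joint section_left below 0.0022 m))), for 0.1 s.
2. the end and middle sections are seated, the far end still proud, and the roller rolls on under pressure (((value of joint each of section_left, section_middle above 0.0035 m and value of joint section_right below 0.0022 m) or (value of joint each of section_right, section_middle above 0.0035 m and value of joint section_left below 0.0022 m)) and value of joint handle above 0.002 m and (velocity of joint wheel above 0.4 rad/s or velocity of joint wheel below -0.4 rad/s)), for 0.1 s.
At the end, for the whole second after the job is handed in: all three sections are flush with the channel to within 1.5 mm, and the roller stands upright (within about 8 degrees) on its wheels on the worktop, off the panel (value of joint each of section_left, section_middle, section_right above 0.0035 m and angle between roller_grip's own z axis and vertical below 0.15 rad and height (world z) of roller_grip between 0.065 and 0.085 m); the robot touches nothing.
It fails at once if the gripper or arm presses on the panel or its strip (contact force between any of the fingers, the arm and strip above 1 N).
It also fails if it takes over 51 s, if anything falls off the work surface, if the arm or the gripper's body presses on something with over 40 N, if the wrist force passes 120 N, or if a joint passes its speed limit or range.

### The arm

A 6-joint arm with a two-finger parallel gripper is mounted at the origin on a cart in front of the work surface, level with it; the furniture and walls round the work are solid. World frame = base frame: x ahead of the robot, y to its left, z up, the work surface at z = 0. Lengths are in m, angles in rad, forces in N, time in s.
With the tool pointing down it reaches from about 0.35 to 0.975 m from the base axis. Payload 4.9 kg.
Tool frame: the origin (TCP) lies midway between the tips of the shut fingers; the grasp point (between the pads) lies 19 mm behind it; z points along the fingers, y is the line along which they close (so a half turn about z gives the same grasp; the last joint's range is limited). The gripper opens to 85 mm and grips with 20 to 120 N. Pads are 22 mm wide; open, the fingers measure 114 mm over their backs; the gripper's body (76 mm by 85 mm) begins 54 mm behind the grasp point. The pads swing forward as they close: fully open they stand 13 mm farther back than shut.
Start: joints at [1.03, 0.053, 1.613, -0, 1.476, -0.119], TCP at [0.256, 0.57, 0.231] pointing down, gripper open.
Joint ranges: [-3.01, 3.01], [-1.01, 2.22], [0.06, 2.58], [-1.02, 4.17], [0.09, 2.62], [-3.14, 3.14]. Speed limits (rad/s): [2.57, 2.57, 3.14, 3.14, 3.14, 3.14].

### API

Orientations are given as a rotation vector (axis times angle).
In Python, from station import ctrl gives the robot as it stands.
- The arm moves only by the shell command python3 -m handwheel 'ROWS' [FORCE]. ROWS is JSON, a list of rows, each an object with "gripper": the gripper command: -1 is fully open, 1 is shut, values between are in proportion; "offset": the shift along the tool's x, y, z in mm, a list of three; "rotation": the turn, a rotation vector about the tool's x, y, z in rad, a list of three. A call has exactly 8 rows; each row is the pose to reach, as a shift and turn from the pose commanded when the call began, along the tool's axes at that moment; what a row does not reach only later rows make up. A row lasts 1/8 s, in which the tool goes at most 62.5 mm and 10.7 degrees, less where a joint would pass 70% of its speed; a pose out of reach is approached as far as the arm can. A call with a gripper value outside its range is refused whole. The fingers move at their own pace and stop on an object; FORCE is the grip in N (left out, the last holds). Time passes only in rows, so rows that repeat a pose let the fingers close, or fill a call up. It gives the time, the measured TCP pose, the force, the opening and the grip force at its end, in the units of the state.
- ctrl.get_obs(): the state, without advancing time (a new reading comes with each control period).
- ctrl.get_image(name): name is "scene" or "top" or "wrist"; returns a dict with "image" (420x560x3 uint8, red, green, blue), "fovy" (degrees; the focal length in pixels is half the picture's height over the tangent of half this angle, whatever the lens; pixels are square), "cx", "cy" (the principal point, pixels), "xyz" and "attitude" of the camera in the world. Camera axes: x right, y up, looking along -z (the intrinsics and any distortion apply to the point x, -y, -z); pixel columns grow to the right and rows downward; lengths in m; the calibration is good to about 2 mm. The wrist camera is an equidistant fisheye: a pixel r from the principal point sees the ray r / f radians off the axis. A picture is of the moment at which its call begins. There is no depth.
- ctrl.finish_job(): hands the job in; it is judged then, once.
The state is a dict: "t": time; "q": joint angles; "dq": joint speeds; "effort": joint torques, N m; "tool_pos": TCP position; "tool_rot": TCP orientation; "contact_force": force on the tool from outside, world axes, zero at the start; "wrist_torque": the same for the moment, N m; "opening": finger opening in m; "grip_force": force on a finger pad.
Only numpy, scipy, OpenCV 4.12 (cv2) and the standard library are available. Lean on these libraries where they do the work, as an engineer would, in place of code of your own. Each camera call takes 0.05 s, during which the arm holds its last target. There are 200 camera calls.

## Working session

There is one attempt and no reset: what is moved stays moved. The work goes in short steps, Python scripts to look and compute and a shell command to move; the robot and the scene stay as the last step left them, time stands still between calls to the robot, and variables do not carry over. Pictures are saved under pics/ and viewed, at most 10 in all, crops included, and the job is handed in when it is done.

```bash
mkdir -p pics; ls; python3 - <<'E'
from station import ctrl
import cv2,numpy as np,pickle
o=ctrl.get_obs(); print({k:np.round(v,3).tolist() for k,v in o.items()})
for n in("scene","top","wrist"):
    d=ctrl.get_image(n); cv2.imwrite(f"pics/{n}0.png",d["image"][:,:,::-1]); pickle.dump(d,open(f"pics/{n}0.pkl","wb"))
    print(n,{k:np.round(v,4).tolist() for k,v in d.items() if k!="image"})
E
```

```text
pics
{'t': 0.0, 'q': [1.03, 0.053, 1.614, 0.0, 1.476, -0.119], 'dq': [-0.001, -0.001, 0.001, 0.002, 0.0, -0.001], 'effort': [-0.0, -39.369, -37.017, 0.0, 0.007, -0.0], 'tool_pos': [0.256, 0.57, 0.23], 'tool_rot': [-0.657, -3.071, 0.003], 'contact_force': [0.121, 0.198, -0.673], 'wrist_torque': [-0.06, -0.013, 0.032], 'grip_force': 0.0, 'opening': 0.086}
scene {'fovy': 52.5295, 'cx': 280.6889, 'cy': 205.6083, 'xyz': [1.0858, -0.4502, 1.0], 'attitude': [0.5442, 0.3291, 1.0599]}
top {'fovy': 48.4492, 'cx': 282.8294, 'cy': 210.4198, 'xyz': [0.3677, -0.1468, 1.2284], 'attitude': [0.1087, -0.1007, -1.5618]}
wrist {'fovy': 65.7065, 'cx': 277.2208, 'cy': 214.6695, 'xyz': [0.185, 0.6033, 0.3726], 'attitude': [-0.2788, -0.1771, 1.1396]}
```

View pics/top0.png

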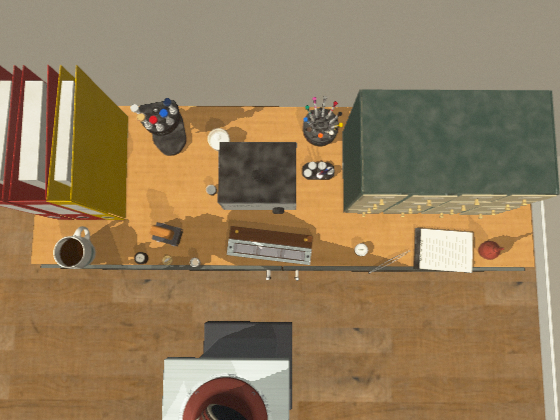

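View pics/scene0.png

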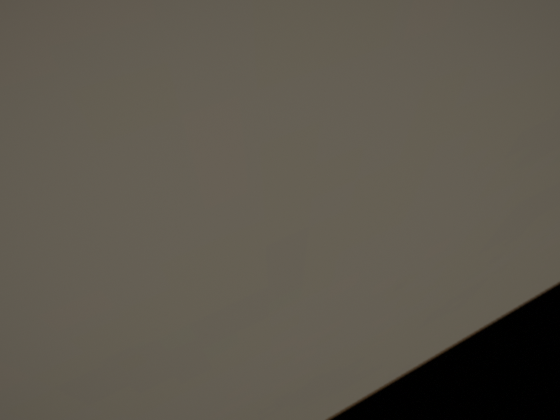

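View pics/wrist0.png

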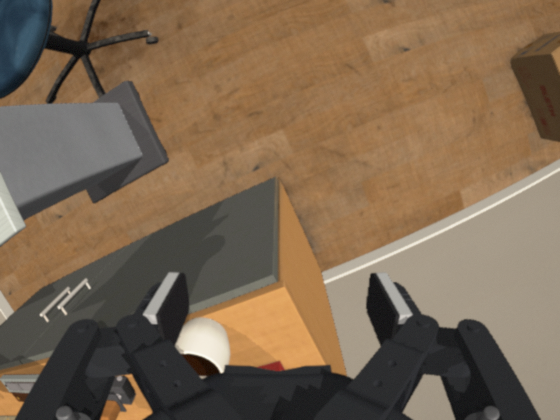

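The top view shows the roller near (165,233), the strip's aluminium channel near (268,250), the bath at (258,175) and the cabinet at the right. The scene camera is blocked. The wrist view shows the mug at (200,350) and part of the roller at the lower left, (110,395).

```bash
cat > h.py <<'E'
import numpy as np,cv2
from scipy.spatial.transform import Rotation as R
def foc(d): return d["image"].shape[0]/2/np.tan(np.radians(d["fovy"])/2)
def ray(d,u,v,fish=False):
    f=foc(d);x=(u-d["cx"])/f;y=(v-d["cy"])/f
    if fish:
        r=np.hypot(x,y);s=np.sin(r)/max(r,1e-9);c=np.array([x*s,-y*s,-np.cos(r)])
    else: c=np.array([x,-y,-1.])
    return R.from_rotvec(d["attitude"]).apply(c)
def plane(d,u,v,z,fish=False):
    r=ray(d,u,v,fish);p=np.array(d["xyz"]);return p+r*(z-p[2])/r[2]
def proj(d,P,fish=False):
    c=R.from_rotvec(d["attitude"]).inv().apply(np.array(P)-d["xyz"]);x,y,z=c[0],-c[1],-c[2];f=foc(d)
    if fish:
        n=np.hypot(x,y);t=np.arctan2(n,z);return d["cx"]+f*t*x/n,d["cy"]+f*t*y/n
    return d["cx"]+f*x/z,d["cy"]+f*y/z
E
python3 - <<'E'
from h import *;import pickle
d=pickle.load(open("pics/top0.pkl","rb"))
for P in([0.256,.57,.23],[0,0,0],[0,0,.2]):print(P,np.round(proj(d,P)))
for n,u,v,z in(("roller",162,230,.099),("mug",72,250,.09),("stripc",268,250,.025),("edgefront",250,268,0)):print(n,plane(d,u,v,z).round(3))
w=pickle.load(open("pics/wrist0.pkl","rb"))
print(proj(w,[.256,.57,.23],True))
I=d["image"][:,:,::-1]
cv2.imwrite("pics/c1.png",cv2.resize(I[205:280,130:330],None,fx=4,fy=4,interpolation=cv2.INTER_CUBIC))
E
```

```text
[0.256, 0.57, 0.23] [-57. 324.]
[0, 0, 0] [226. 421.]
[0, 0, 0.2] [213. 451.]
roller [0.469 0.153 0.099]
mug [0.42  0.373 0.09 ]
stripc [ 0.426 -0.103  0.025]
edgefront [ 0.38  -0.055  0.   ]
(np.float64(275.4000614825711), np.float64(276.58274353932245))
```

View pics/c1.png

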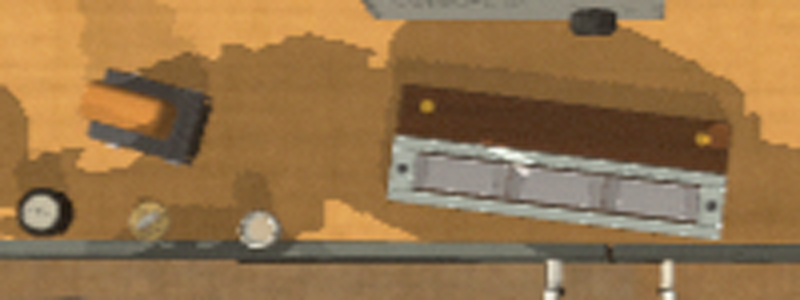

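The crop shows the channel corners at crop px (395,135), (388,198), (720,238), (727,175). The roller frame is around (105,70), (210,97), (190,163), (90,135), with the handle leaning left in perspective.

```bash
cat >> h.py <<'E'
def toolrot(yaw):  # tool z down, tool y along (cos yaw, sin yaw)
    y=np.array([np.cos(yaw),np.sin(yaw),0]);z=np.array([0,0,-1.]);return R.from_matrix(np.array([np.cross(y,z),y,z]).T)
def go(pos,rot,P,Q):  # from commanded pose P,Q(R) to pos,rot
    return (Q.inv().apply(np.array(pos)-P)*1000).round(1),(Q.inv()*rot).as_rotvec().round(4)
E
python3 - <<'E'
from h import *;import pickle
d=pickle.load(open("pics/top0.pkl","rb"))
def cp(x,y): return 130+x/4-.375,205+y/4-.375
C=[plane(d,*cp(*c),.02) for c in((395,135),(388,198),(720,238),(727,175))]
C=np.array(C)[:,:2];print(C.round(4))
v=(C[0]+C[1])/2-(C[2]+C[3])/2;print("len",np.linalg.norm(v),"mid",C.mean(0),"yaw",np.arctan2(-v[0],v[1]))
for n,p in dict(tl=(405,85),tr=(730,122)).items(): print(n,plane(d,*cp(*p),.02))
S=np.array([plane(d,*cp(*c),.026) for c in((415,155),(415,190),(697,220),(700,186))])[:,:2];v=S[:2].mean(0)-S[2:].mean(0)
print("strip",S.mean(0),np.linalg.norm(v),np.arctan2(-v[0],v[1]))
F=np.array([plane(d,*cp(*c),.045) for c in((105,70),(210,97),(190,163),(90,135))])[:,:2]
print("frame",F.round(4).tolist(),F.mean(0)); v=F[0]+F[3]-F[1]-F[2];print(np.linalg.norm(v)/2,np.arctan2(-v[0],v[1]))
print("bath",plane(d,219,203,.152),plane(d,296,207,.152))
from station import ctrl
o=ctrl.get_obs();Q=R.from_rotvec(o["tool_rot"]);print(Q.as_matrix().round(3))
for a in(.2,.2+np.pi): print(a,go([.46,.16,.2],toolrot(a),o["tool_pos"],Q))
E
```

```text
[[ 0.4558  0.0006]
 [ 0.4151  0.0042]
 [ 0.3909 -0.21  ]
 [ 0.4314 -0.2145]]
len 0.216022566178812 mid [ 0.42331856 -0.10491846] yaw -0.11289660549937394
tl [ 0.48844155 -0.00518121  0.02      ]
tr [ 0.46568852 -0.21650779  0.02      ]
strip [ 0.42219799 -0.10471422] 0.18326052283356362 -0.10020128583447795
frame [[0.4943, 0.1837], [0.4775, 0.116], [0.4354, 0.1272], [0.4528, 0.1914]] [0.4650012 0.154559 ]
0.06815836334716407 -0.2536951545010811
bath [0.52868959 0.00823069 0.152     ] [ 0.52036958 -0.1714533   0.152     ]
[[-0.912  0.409 -0.001]
 [ 0.409  0.912 -0.001]
 [ 0.    -0.002 -1.   ]]
0.2 (array([-354.2, -290.2,   30.7]), array([-1.60e-03,  6.00e-04,  9.49e-01]))
3.3415926535897933 (array([-354.2, -290.2,   30.7]), array([-7.0000e-04, -1.9000e-03, -2.1926e+00]))
```

```bash
python3 -m handwheel '[{"gripper":-1,"offset":[-45,-36,4],"rotation":[0,0,0.175]},{"gripper":-1,"offset":[-90,-73,8],"rotation":[0,0,0.35]},{"gripper":-1,"offset":[-135,-110,11],"rotation":[0,0,0.525]},{"gripper":-1,"offset":[-180,-146,15],"rotation":[0,0,0.7]},{"gripper":-1,"offset":[-225,-183,19],"rotation":[0,0,0.875]},{"gripper":-1,"offset":[-270,-220,22],"rotation":[0,0,1.05]},{"gripper":-1,"offset":[-315,-256,26],"rotation":[0,0,1.225]},{"gripper":-1,"offset":[-360,-293,30],"rotation":[0,0,1.4]}]'
python3 - <<'E'
from station import ctrl
from h import *;import pickle
d=ctrl.get_image("wrist");pickle.dump(d,open("pics/w1.pkl","wb"));cv2.imwrite("pics/w1.png",d["image"][:,:,::-1])
print(ctrl.get_obs())
E
```

```text
t: 1.15
tool_pos: [0.4648, 0.1537, 0.2011]
tool_rot: [2.487, 1.919, 0.0]
contact_force: [0.1, -0.0, 0.2]
opening: 0.0855
grip_force: 0.0
{'t': 1.2, 'q': array([ 0.158125  , -0.25859354,  1.953047  , -0.00525563,  1.44676798,
        0.42526956]), 'dq': array([ 0.09860926, -0.00872134,  0.00971602,  0.06132923,  0.03203066,
       -0.08180271]), 'effort': array([  7.54062384, -29.06539679, -36.13805294,   1.26804773,
         0.37352351,   0.14599088]), 'tool_pos': array([0.46700477, 0.14812813, 0.20053059]), 'tool_rot': array([ 2.49308529,  1.90372799, -0.00336366]), 'contact_force': array([ 2.30295632, -3.30696537, -0.34634664]), 'wrist_torque': array([-0.16204575, -0.03834455,  0.01484958]), 'grip_force': 0.0, 'opening': 0.08551543160547713}
```

View pics/w1.png

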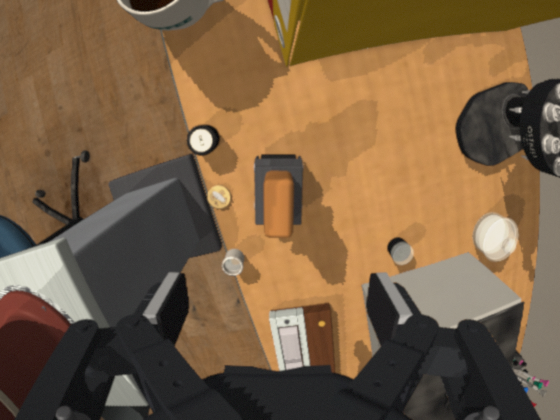

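The wrist view shows the roller frame from about (256,155) to (302,225). The orange handle runs from about (266,172) to (293,237), and the strip's left end is at (290,320).

```bash
python3 - <<'E'
from h import *;import pickle
d=pickle.load(open("pics/w1.pkl","rb"));print(d["xyz"],d["attitude"])
I=d["image"][:,:,::-1]; hsv=cv2.cvtColor(I.copy(),cv2.COLOR_BGR2HSV)
for p in((280,190),(280,210),(280,233),(330,190),(278,165)):print(p,hsv[p[1],p[0]],end=" ")
c=cv2.resize(I[140:250,240:320],None,fx=7,fy=5.4,interpolation=cv2.INTER_CUBIC)
c=cv2.resize(I[140:250,230:330],None,fx=5,fy=5,interpolation=cv2.INTER_CUBIC);cv2.imwrite("pics/w1c.png",c)
print(proj(d,[.467,.148,.2],True))
from station import ctrl
d=ctrl.get_image("wrist");pickle.dump(d,open("pics/w2.pkl","wb"));print(d["xyz"],d["attitude"],ctrl.get_obs()["tool_pos"])
E
```

```text
[0.4858859  0.23098913 0.34350396] [-0.31141264  0.03986807 -0.25465985]
(280, 190) [ 14 164 200] (280, 210) [ 14 167 200] (280, 233) [ 14 166 200] (330, 190) [ 15 147 198] (278, 165) [10 10 73] (np.float64(282.6405392908661), np.float64(286.85072112795945))
[0.48873686 0.2259517  0.3425487 ] [-0.31637515  0.03987491 -0.26458122] [0.46566751 0.15120862 0.20060992]
```

View pics/w1c.png

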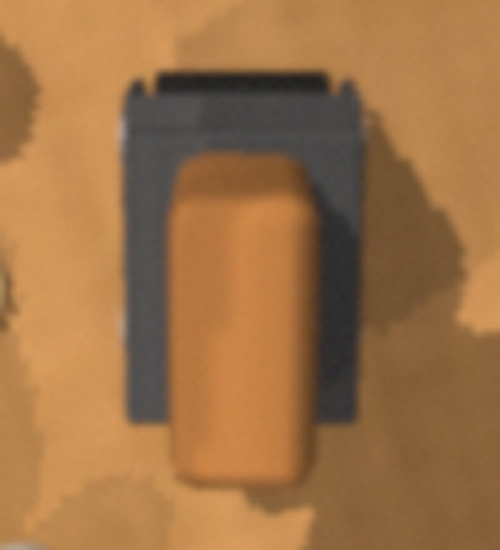

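The crop shows the handle top face at crop px (172,205), (315,205), (308,485), (178,485), and the plate's edges at x = 125 and 355. The roller is nearly aligned with the tool.

```bash
python3 - <<'E'
from h import *;import pickle
d=pickle.load(open("pics/w1.pkl","rb"))
def q(P,z): return np.array([plane(d,230+x/5-.4,140+y/5-.4,z,True)[:2] for x,y in P])
H=q([(172,205),(315,205),(308,485),(178,485)],.099);print(H.round(4).tolist(),H.mean(0))
v=(H[0]+H[1]-H[2]-H[3])/2;print(np.linalg.norm(v),np.arctan2(-v[0],v[1]),np.linalg.norm(H[0]-H[1]),np.linalg.norm(H[2]-H[3]))
L=q([(126,130),(357,130),(357,422),(127,422)],.055);print(L.round(4).tolist(),L.mean(0))
v=(L[0]+L[1]-L[2]-L[3])/2;print(np.linalg.norm(v),np.arctan2(-v[0],v[1]),np.linalg.norm(L[0]-L[1]),np.linalg.norm(L[2]-L[3]))
E
```

```text
[[0.463, 0.1836], [0.4843, 0.178], [0.4721, 0.1335], [0.4517, 0.1388]] [0.46776944 0.15846695]
0.04615013310763678 -0.25748905213282186 0.021952722175343945 0.021050681817652666
[[0.4546, 0.1905], [0.4946, 0.18], [0.4816, 0.126], [0.4396, 0.137]] [0.46761311 0.15835441]
0.05551550802810734 -0.2544418482586662 0.04144284942950118 0.04338327536373937
```

```bash
python3 -m handwheel '[{"gripper":-1,"offset":[4,1.8,20],"rotation":[0,0,0]},{"gripper":-1,"offset":[4,1.8,45],"rotation":[0,0,0.005]},{"gripper":-1,"offset":[4,1.8,70],"rotation":[0,0,0.005]},{"gripper":-1,"offset":[4,1.8,80],"rotation":[0,0,0.005]},{"gripper":-1,"offset":[4,1.8,80],"rotation":[0,0,0.005]},{"gripper":-1,"offset":[4,1.8,80],"rotation":[0,0,0.005]},{"gripper":-1,"offset":[4,1.8,80],"rotation":[0,0,0.005]},{"gripper":-1,"offset":[4,1.8,80],"rotation":[0,0,0.005]}]'
python3 - <<'E'
from station import ctrl
from h import *
o=ctrl.get_obs();Q=R.from_rotvec(o["tool_rot"]);print(o["tool_pos"],go([.4677,.1584,.060],toolrot(-.256),o["tool_pos"],Q))
E
```

```text
t: 2.25
tool_pos: [0.4676, 0.159, 0.1221]
tool_rot: [2.486, 1.919, 0.002]
contact_force: [-0.1, -0.4, 0.9]
opening: 0.0855
grip_force: 0.0
[0.4675556  0.15901426 0.12208431] (array([-0.6,  0.2, 62.1]), array([ 0.0012, -0.0006,  0.0001]))
```

```bash
python3 -m handwheel '[{"gripper":-1,"offset":[0,0,20],"rotation":[0,0,0]},{"gripper":-1,"offset":[0,0,40],"rotation":[0,0,0]},{"gripper":-1,"offset":[0,0,55],"rotation":[0,0,0]},{"gripper":-1,"offset":[0,0,61],"rotation":[0,0,0]},{"gripper":-1,"offset":[0,0,61],"rotation":[0,0,0]},{"gripper":1,"offset":[0,0,61],"rotation":[0,0,0]},{"gripper":1,"offset":[0,0,61],"rotation":[0,0,0]},{"gripper":1,"offset":[0,0,61],"rotation":[0,0,0]}]' 90
python3 -m handwheel '[{"gripper":1,"offset":[0,0,0],"rotation":[0,0,0]},{"gripper":1,"offset":[0,0,0],"rotation":[0,0,0]},{"gripper":1,"offset":[0,0,0],"rotation":[0,0,0]},{"gripper":1,"offset":[0,0,0],"rotation":[0,0,0]},{"gripper":1,"offset":[0,0,-2],"rotation":[0,0,0]},{"gripper":1,"offset":[0,0,-8],"rotation":[0,0,0]},{"gripper":1,"offset":[0,0,-15],"rotation":[0,0,0]},{"gripper":1,"offset":[0,0,-20],"rotation":[0,0,0]}]'
```

```text
t: 3.25
tool_pos: [0.4674, 0.159, 0.0608]
tool_rot: [2.486, 1.92, 0.001]
contact_force: [-0.2, -0.1, -0.2]
opening: 0.0324
grip_force: 0.0
t: 4.25
tool_pos: [0.4671, 0.1589, 0.0806]
tool_rot: [2.487, 1.92, 0.0]
contact_force: [-0.3, 0.6, -4.1]
opening: 0.0232
grip_force: 88.2
```

```bash
python3 -m handwheel '[{"gripper":1,"offset":[-5,0,-25],"rotation":[0,0,0]},{"gripper":1,"offset":[-30,2,-44],"rotation":[0,0,-0.02]},{"gripper":1,"offset":[-70,5,-44],"rotation":[0,0,-0.05]},{"gripper":1,"offset":[-115,8,-44],"rotation":[0,0,-0.08]},{"gripper":1,"offset":[-155,11,-44],"rotation":[0,0,-0.11]},{"gripper":1,"offset":[-190,14,-44],"rotation":[0,0,-0.14]},{"gripper":1,"offset":[-205,15,-44],"rotation":[0,0,-0.146]},{"gripper":1,"offset":[-205,15,-44],"rotation":[0,0,-0.146]}]'
python3 -m handwheel '[{"gripper":1,"offset":[0,0,0],"rotation":[0,0,0]},{"gripper":1,"offset":[0,0,0],"rotation":[0,0,0]},{"gripper":1,"offset":[0,0,0],"rotation":[0,0,0]},{"gripper":1,"offset":[0,0,0],"rotation":[0,0,0]},{"gripper":1,"offset":[0,0,0],"rotation":[0,0,0]},{"gripper":1,"offset":[0,0,0],"rotation":[0,0,0]},{"gripper":1,"offset":[0,0,0],"rotation":[0,0,0]},{"gripper":1,"offset":[0,0,0],"rotation":[0,0,0]}]'
python3 - <<'E'
from station import ctrl
from h import *;import pickle
d=ctrl.get_image("wrist");pickle.dump(d,open("pics/w3.pkl","wb"));cv2.imwrite("pics/w3.png",d["image"][:,:,::-1])
o=ctrl.get_obs();Q=R.from_rotvec(o["tool_rot"]);print(go([.4296,-.0432,.125],toolrot(-.11),o["tool_pos"],Q),o["grip_force"],o["opening"])
E
```

```text
t: 5.25
tool_pos: [0.4296, -0.0439, 0.1245]
tool_rot: [2.342, 2.093, 0.001]
contact_force: [-0.5, -0.0, -4.7]
opening: 0.0227
grip_force: 89.1
t: 6.25
tool_pos: [0.4297, -0.0432, 0.1243]
tool_rot: [-2.34, -2.096, -0.0]
contact_force: [-0.1, 0.0, -5.0]
opening: 0.0233
grip_force: 89.1
(array([ 0. , -0.1, -0.7]), array([-0.    , -0.    , -0.0001])) 89.11000728607178 0.02301168228085878
```

View pics/w3.png

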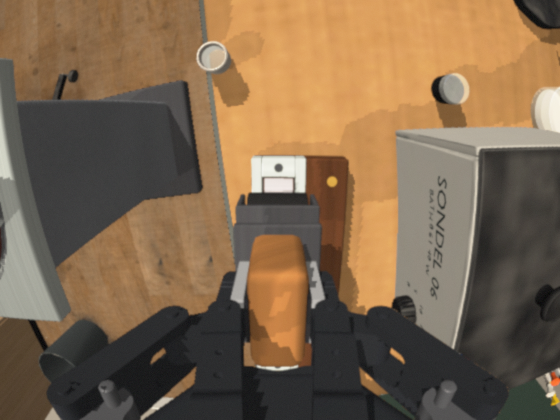

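The wrist view shows the roller held upright and aligned with the channel. The channel's left end is at (251,157) to (305,157), the panel corner at (348,157), and the sections' end edge at about (262 to 295,180).

```bash
python3 - <<'E'
from h import *;import pickle
d=pickle.load(open("pics/w3.pkl","rb"))
a=-.112;c=np.array([.4228,-.1048]);X=np.array([np.cos(a),np.sin(a)]);Y=np.array([-np.sin(a),np.cos(a)])
for n,u,v,z in(("chL",251,157,.02),("chR",305,156.5,.02),("panR",348,157,.02),("chR2",306,190,.02),("panR2",342,260,.02),("secL",262,178,.024),("secR",294,178,.024),("frameL",236,222,.04),("frameR",320,222,.04)):
    p=plane(d,u,v,z,True)[:2];print(n,p.round(4),"strip frame",((p-c)@X).round(4),((p-c)@Y).round(4))
E
```

```text
chL [0.4159 0.0049] strip frame -0.0191 0.1082
chR [0.4569 0.0008] strip frame 0.0221 0.1087
panR [ 0.4903 -0.0027] strip frame 0.0556 0.109
chR2 [ 0.4553 -0.0256] strip frame 0.0234 0.0823
panR2 [ 0.4812 -0.0897] strip frame 0.0563 0.0215
secL [ 0.4226 -0.0116] strip frame -0.0107 0.0926
secR [ 0.4468 -0.0143] strip frame 0.0137 0.0927
frameL [ 0.4004 -0.0392] strip frame -0.0296 0.0627
frameR [ 0.4624 -0.046 ] strip frame 0.0328 0.0628
```

```bash
python3 -m handwheel '[{"gripper":1,"offset":[0,1,15],"rotation":[0,0,0]},{"gripper":1,"offset":[0,1,30],"rotation":[0,0,0]},{"gripper":1,"offset":[0,1,37],"rotation":[0,0,0]},{"gripper":1,"offset":[0,1,40],"rotation":[0,0,0]},{"gripper":1,"offset":[0,1,43],"rotation":[0,0,0]},{"gripper":1,"offset":[0,1,46],"rotation":[0,0,0]},{"gripper":1,"offset":[0,1,48],"rotation":[0,0,0]},{"gripper":1,"offset":[0,1,48],"rotation":[0,0,0]}]' 110
```

```text
t: 7.3
tool_pos: [0.431, -0.0434, 0.0774]
tool_rot: [2.34, 2.096, -0.0]
contact_force: [-5.6, 2.0, 7.7]
opening: 0.0229
grip_force: 109.4
```

```bash
python3 -m handwheel '[{"gripper":1,"offset":[0,0,2],"rotation":[0,0,0]},{"gripper":1,"offset":[0,0,4],"rotation":[0,0,0]},{"gripper":1,"offset":[0,0,4],"rotation":[0,0,0]},{"gripper":1,"offset":[-5,0,4],"rotation":[0,0,0]},{"gripper":1,"offset":[-10,0,4],"rotation":[0,0,0]},{"gripper":1,"offset":[-15,0,4],"rotation":[0,0,0]},{"gripper":1,"offset":[-20,0,4],"rotation":[0,0,0]},{"gripper":1,"offset":[-20,0,4],"rotation":[0,0,0]}]'
python3 - <<'E'
from station import ctrl
from h import *
o=ctrl.get_obs();p=np.array(o["tool_pos"])[:2]-[.4240,-.1049]
print(p@[np.cos(.112),-np.sin(.112)],p@[np.sin(.112),np.cos(.112)],o["contact_force"],o["wrist_torque"])
E
```

```text
t: 8.3
tool_pos: [0.429, -0.064, 0.0744]
tool_rot: [2.339, 2.095, -0.001]
contact_force: [-7.7, 1.3, 12.2]
opening: 0.0229
grip_force: 110.0
0.0004256526496944279 0.04121014742840302 [-7.68525388  1.29921249 12.23433881] [ 0.12467956  1.73227148 -0.03115455]
```

```bash
python3 -m handwheel '[{"gripper":1,"offset":[-5,-0.3,0],"rotation":[0,0,0]},{"gripper":1,"offset":[-10,-0.5,0.5],"rotation":[0,0,0]},{"gripper":1,"offset":[-15,-0.5,1],"rotation":[0,0,0]},{"gripper":1,"offset":[-20,-0.5,1],"rotation":[0,0,0]},{"gripper":1,"offset":[-25,-0.5,1],"rotation":[0,0,0]},{"gripper":1,"offset":[-30,-0.5,1],"rotation":[0,0,0]},{"gripper":1,"offset":[-35,-0.5,1],"rotation":[0,0,0]},{"gripper":1,"offset":[-39,-0.5,1],"rotation":[0,0,0]}]'
python3 - <<'E'
from station import ctrl
from h import *
o=ctrl.get_obs();p=np.array(o["tool_pos"])[:2]-[.4240,-.1049]
print(p@[np.cos(.112),-np.sin(.112)],p@[np.sin(.112),np.cos(.112)],o["contact_force"],o["wrist_torque"])
d=ctrl.get_image("wrist");cv2.imwrite("pics/w4.png",d["image"][130:420,180:400,::-1])
E
```

```text
t: 9.3
tool_pos: [0.4246, -0.1027, 0.0738]
tool_rot: [2.339, 2.095, -0.0]
contact_force: [-6.8, 1.2, 12.6]
opening: 0.0227
grip_force: 110.0
0.0003724403834767741 0.002242703073922674 [-6.84136413  1.24189908 12.63093353] [ 0.4577723   1.60984129 -0.02223429]
```

View pics/w4.png

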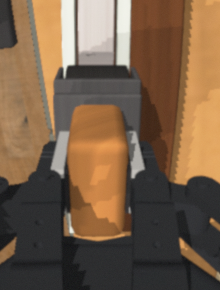

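The roller is centred on the channel and the left section behind it lies flush. I'll roll on.

```bash
python3 -m handwheel '[{"gripper":1,"offset":[-2,0,0],"rotation":[0,0,0]},{"gripper":1,"offset":[-4,0,0],"rotation":[0,0,0]},{"gripper":1,"offset":[-6,0,0],"rotation":[0,0,0]},{"gripper":1,"offset":[-8,0,0],"rotation":[0,0,0]},{"gripper":1,"offset":[-10,0,0],"rotation":[0,0,0]},{"gripper":1,"offset":[-13,0,0],"rotation":[0,0,0]},{"gripper":1,"offset":[-17,0,0],"rotation":[0,0,0]},{"gripper":1,"offset":[-22,0,0],"rotation":[0,0,0]}]'
python3 -m handwheel '[{"gripper":1,"offset":[-5,0,0],"rotation":[0,0,0]},{"gripper":1,"offset":[-10,0,0],"rotation":[0,0,0]},{"gripper":1,"offset":[-15,0,0],"rotation":[0,0,0]},{"gripper":1,"offset":[-20,0,0],"rotation":[0,0,0]},{"gripper":1,"offset":[-26,0,0],"rotation":[0,0,0]},{"gripper":1,"offset":[-32,0,0],"rotation":[0,0,0]},{"gripper":1,"offset":[-38,0,0],"rotation":[0,0,0]},{"gripper":1,"offset":[-43,0,0],"rotation":[0,0,0]}]'
```

```text
t: 10.35
tool_pos: [0.4223, -0.1244, 0.0738]
tool_rot: [2.338, 2.095, 0.0]
contact_force: [-6.4, 3.1, 12.1]
opening: 0.0226
grip_force: 110.1
t: 11.35
tool_pos: [0.4175, -0.1678, 0.0739]
tool_rot: [2.338, 2.095, -0.001]
contact_force: [-8.0, 1.2, 12.3]
opening: 0.0229
grip_force: 110.0
```

```bash
python3 -m handwheel '[{"gripper":1,"offset":[0,0,-10],"rotation":[0,0,0]},{"gripper":1,"offset":[0,0,-25],"rotation":[0,0,0]},{"gripper":1,"offset":[0,0,-45],"rotation":[0,0,0]},{"gripper":1,"offset":[10,0,-60],"rotation":[0,0,0]},{"gripper":1,"offset":[40,0,-60],"rotation":[0,0,0]},{"gripper":1,"offset":[80,0,-60],"rotation":[0,0,0.03]},{"gripper":1,"offset":[125,0,-60],"rotation":[0,0,0.05]},{"gripper":1,"offset":[170,2,-60],"rotation":[0,0,0.07]}]'
python3 -m handwheel '[{"gripper":1,"offset":[45,0,0],"rotation":[0,0,0.01]},{"gripper":1,"offset":[90,0,0],"rotation":[0,0,0.03]},{"gripper":1,"offset":[130,0,0],"rotation":[0,0,0.05]},{"gripper":1,"offset":[155,0,0],"rotation":[0,0,0.07]},{"gripper":1,"offset":[160,0,0],"rotation":[0,0,0.076]},{"gripper":1,"offset":[160,0,0],"rotation":[0,0,0.076]},{"gripper":1,"offset":[160,0,0],"rotation":[0,0,0.076]},{"gripper":1,"offset":[160,0,0],"rotation":[0,0,0.076]}]'
python3 - <<'E'
from station import ctrl
from h import *;import pickle
d=ctrl.get_image("top");pickle.dump(d,open("pics/t2.pkl","wb"))
cv2.imwrite("pics/t2.png",cv2.resize(d["image"][205:280,130:330,::-1],None,fx=4,fy=4,interpolation=cv2.INTER_CUBIC))
o=ctrl.get_obs();print(go([.4677,.1584,.0606],toolrot(-.256),o["tool_pos"],R.from_rotvec(o["tool_rot"])))
E
```

```text
t: 12.35
tool_pos: [0.4371, 0.0043, 0.1313]
tool_rot: [2.413, 2.012, 0.001]
contact_force: [0.8, -0.4, -4.8]
opening: 0.0232
grip_force: 108.9
t: 13.35
tool_pos: [0.4659, 0.1589, 0.1313]
tool_rot: [2.488, 1.918, -0.0]
contact_force: [0.9, 0.1, -4.6]
opening: 0.0231
grip_force: 108.9
(array([-0.1,  1.9, 70.7]), array([ 0.0001,  0.    , -0.0012]))
```

View pics/t2.png

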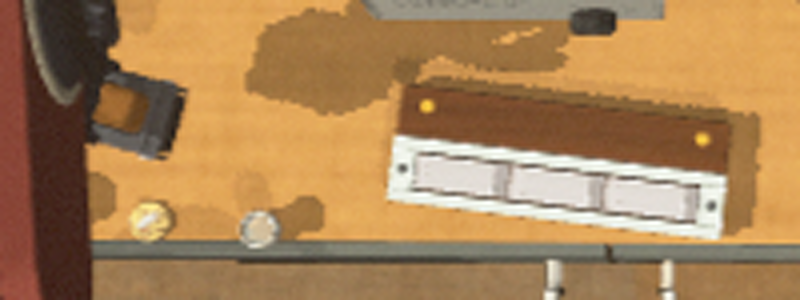

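All three sections look alike and the strip path is clear, with the roller hanging upright over its starting place. I'll set it down.

```bash
python3 -m handwheel '[{"gripper":1,"offset":[0,0,20],"rotation":[0,0,0]},{"gripper":1,"offset":[0,0,40],"rotation":[0,0,0]},{"gripper":1,"offset":[0,0,55],"rotation":[0,0,0]},{"gripper":1,"offset":[0,0,63],"rotation":[0,0,0]},{"gripper":1,"offset":[0,0,67],"rotation":[0,0,0]},{"gripper":1,"offset":[0,0,69],"rotation":[0,0,0]},{"gripper":1,"offset":[0,0,70],"rotation":[0,0,0]},{"gripper":1,"offset":[0,0,70],"rotation":[0,0,0]}]'
```

```text
t: 14.4
tool_pos: [0.4662, 0.1598, 0.0617]
tool_rot: [2.487, 1.92, 0.001]
contact_force: [0.9, 0.4, -5.0]
opening: 0.023
grip_force: 109.0
```

```bash
python3 -m handwheel '[{"gripper":1,"offset":[0,0,0.5],"rotation":[0,0,0]},{"gripper":1,"offset":[0,0,1],"rotation":[0,0,0]},{"gripper":1,"offset":[0,0,1.5],"rotation":[0,0,0]},{"gripper":1,"offset":[0,0,1.5],"rotation":[0,0,0]},{"gripper":1,"offset":[0,0,1.5],"rotation":[0,0,0]},{"gripper":1,"offset":[0,0,1.5],"rotation":[0,0,0]},{"gripper":1,"offset":[0,0,1.5],"rotation":[0,0,0]},{"gripper":1,"offset":[0,0,1.5],"rotation":[0,0,0]}]'
```

```text
t: 15.4
tool_pos: [0.4662, 0.1598, 0.06]
tool_rot: [2.487, 1.92, 0.001]
contact_force: [-1.2, 1.1, 3.5]
opening: 0.0228
grip_force: 109.8
```

```bash
python3 -m handwheel '[{"gripper":1,"offset":[0,0,-0.5],"rotation":[0,0,0]},{"gripper":0.2,"offset":[0,0,-0.5],"rotation":[0,0,0]},{"gripper":-0.3,"offset":[0,0,-0.5],"rotation":[0,0,0]},{"gripper":-1,"offset":[0,0,-0.5],"rotation":[0,0,0]},{"gripper":-1,"offset":[0,0,-0.5],"rotation":[0,0,0]},{"gripper":-1,"offset":[0,0,-0.5],"rotation":[0,0,0]},{"gripper":-1,"offset":[0,0,-3],"rotation":[0,0,0]},{"gripper":-1,"offset":[0,0,-10],"rotation":[0,0,0]}]'
python3 -m handwheel '[{"gripper":-1,"offset":[0,0,-15],"rotation":[0,0,0]},{"gripper":-1,"offset":[0,0,-30],"rotation":[0,0,0]},{"gripper":-1,"offset":[0,0,-50],"rotation":[0,0,0]},{"gripper":-1,"offset":[0,0,-75],"rotation":[0,0,0]},{"gripper":-1,"offset":[0,0,-100],"rotation":[0,0,0]},{"gripper":-1,"offset":[0,0,-120],"rotation":[0,0,0]},{"gripper":-1,"offset":[0,0,-130],"rotation":[0,0,0]},{"gripper":-1,"offset":[0,0,-130],"rotation":[0,0,0]}]'
python3 - <<'E'
from station import ctrl
import cv2
d=ctrl.get_image("wrist");cv2.imwrite("pics/w5.png",d["image"][:,:,::-1])
E
```

```text
t: 16.4
tool_pos: [0.4656, 0.1596, 0.0698]
tool_rot: [-2.487, -1.92, 0.001]
contact_force: [0.8, 0.8, 0.0]
opening: 0.0856
grip_force: 0.0
t: 17.4
tool_pos: [0.4662, 0.1597, 0.2006]
tool_rot: [2.486, 1.919, 0.002]
contact_force: [-0.9, 0.6, -0.2]
opening: 0.0855
grip_force: 0.0
```

View pics/w5.png

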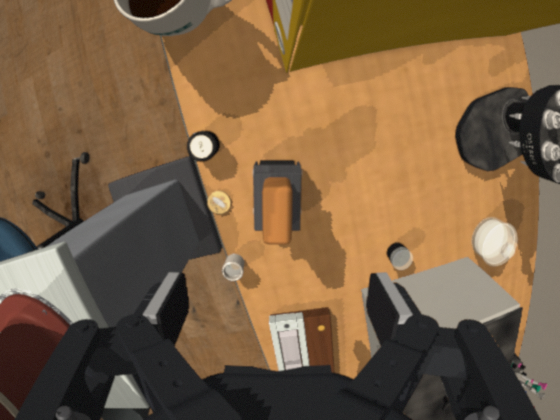

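The roller stands upright on the worktop at (277,205), the gripper is clear, and the strip is rolled down. I'm handing in.

```bash
python3 -c "
from station import ctrl
print(ctrl.finish_job())"
```

```text
the job is handed in; nothing more can be done
None
```

I rolled all three sections from left to right under about 12 N; arm height and force held constant throughout, so all should be flush. The roller is back upright on the worktop and released, and the job was handed in at about 17.5 s (no verdict was returned).

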